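Load the vibratory tumbler with cut steel pieces

TASK

Turn the dial on the tumbler's control box fully anticlockwise to stop it, then lift the lid off by its knob and set it down, knob up, on the middle of the round rubber mat. Put every steel offcut lying on the bench (the short round bar stubs and T-bar pieces, two to four of them) into the tub, then put the lid back so that it sits level and home in the tub's mouth, and finally turn the dial fully clockwise. Do it in that order, leave the other tools and cans where they are, and let go of everything at the end.

Things in the scene. Friction and masses are not known exactly. Their poses are not given: they have to be found in the camera images.
- dial (a joint): speed dial on top of the control box, rad: 0 = off, the end stop fully anticlockwise seen from above; grows clockwise to 2.2 = full speed, the other end stop. Stays where left, turns with about 0.03 N m. Starts somewhere between
- dial_grip (a point): point on the dial's upright axis at the height to grip, about 87 mm above the bench; turns with the dial. The dial's grip is a raised black bar along this frame's x, 14 mm thick, 42 mm long, its top 7 mm above this point (pinch across y)
- control: fixed grey control box 120 x 100 x 50 mm, origin under its centre; carries the dial at the centre of its top
- tumbler: fixed vibratory tumbler: blue round base with an open round grey plastic tub on it, outside diameter 212 mm, rim 150 mm above the bench. Origin under its centre on the bench
- tub_rim (a point): centre of the tub's mouth at rim height, 150 mm above the bench; mouth 200 mm across inside
- tub_floor (a point): centre of the tub's flat inner floor, 56 mm above the bench; inside about 195 mm across there, 94 mm deep
- lid: loose aluminium lid, 0.35 kg, at the start on the tub: plate 220 mm diameter, 5 mm thick; under it a locating disc, 182 mm diameter, 8 mm deep, that drops into the tub's mouth; on top a black knob, an upright cylinder 34 mm diameter, 38 mm tall. Origin: centre of the disc's underside (8 mm below the rim when on the tub); plate top 13 mm, knob top 51 mm above the origin; z up
- lid_knob (a point): on the axis of the lid's knob at a good grip height, 37 mm above the lid's origin (24 mm above the plate's top)
- mat: fixed round black rubber mat, 200 mm diameter, 4 mm thick, where the lid is to be set. Origin under its centre
- hammer: bystander: hammer lying on the bench; origin under its middle
- file: bystander: flat file with a wooden handle, 230 mm long along its x, lying; origin under its middle
- spray: bystander: can 54 mm diameter, 150 mm tall, standing; origin under its centre
- jar: bystander: closed jar 60 mm across, 65 mm tall, standing; origin under its centre
- brush: bystander: brush lying on the bench; origin under its middle
- tape: bystander: roll of black tape 64 mm diameter, 19 mm tall, lying flat; origin under its centre
- stub0: one of up to three round bar stubs, or None if absent: solid bright steel cylinder, 32 mm diameter, 45 mm long, standing on end at the start, about 0.28 kg. Origin: centre of its lower end; z along its axis
- stub1: one of up to three round bar stubs, or None if absent: solid bright steel cylinder, 32 mm diameter, 45 mm long, standing on end at the start, about 0.28 kg. Origin: centre of its lower end; z along its axis
- stub2: one of up to three round bar stubs, or None if absent: solid bright steel cylinder, 32 mm diameter, 45 mm long, standing on end at the start, about 0.28 kg. Origin: centre of its lower end; z along its axis
- tbar0: one of up to two T-bar offcuts, or None if absent: dark steel, 50 mm long (its x), lying on its flange at the start: flange 40 mm wide (its y) and 8 mm thick, upright web 8 mm thick along x in the middle, its top 42 mm above the underside, about 0.2 kg. Pinch the web. Origin: centre of the flange's underside; z up along the web
- tbar1: one of up to two T-bar offcuts, or None if absent: dark steel, 50 mm long (its x), lying on its flange at the start: flange 40 mm wide (its y) and 8 mm thick, upright web 8 mm thick along x in the middle, its top 42 mm above the underside, about 0.2 kg. Pinch the web. Origin: centre of the flange's underside; z up along the web
There are look-alikes about, which are no part of the job. What is shaped like the tbar0 but purple or yellow is not meant. Leave any orange look-alike of the stub1 alone.

How it is judged (in metres and radians):
On the way, in this order (a step that is already met when the one before it is completed fails the run):
1. the dial is turned off, fully anticlockwise (value of joint dial below 0.08 rad), for 0.2 s.
2. the lid rests on the mat, knob up, released (horizontal distance between lid and mat below 0.06 m and height (world z) of lid below 0.02 m and angle between lid's own z axis and vertical below 0.12 rad and linear speed of lid below 0.03 m/s and contact force between the fingers and lid below 0.3 N and value of joint dial below 0.08 rad), for 0.2 s.
3. every offcut lies in the tub (horizontal distance between each of stub0, stub1, stub2, tbar0, tbar1 and tub_rim below 0.098 m and z of stub0 in the frame of tub_floor between -0.006 and 0.078 m and z of stub1 in the frame of tub_floor between -0.006 and 0.078 m and z of stub2 in the frame of tub_floor between -0.006 and 0.078 m and z of tbar0 in the frame of tub_floor between -0.006 and 0.078 m and z of tbar1 in the frame of tub_floor between -0.006 and 0.078 m and linear speed of each of stub0, stub1, stub2, tbar0, tbar1 below 0.03 m/s and value of joint dial below 0.08 rad), for 0.2 s.
4. the lid is back, level and home in the tub's mouth, released (horizontal distance between lid and tub_rim below 0.016 m and z of lid in the frame of tub_rim between -0.014 and -0.004 m and angle between lid's own z axis and vertical below 0.05 rad and linear speed of lid below 0.03 m/s and contact force between the fingers and lid below 0.3 N and horizontal distance between each of stub0, stub1, stub2, tbar0, tbar1 and tub_rim below 0.098 m and z of stub0 in the frame of tub_floor between -0.006 and 0.078 m and z of stub1 in the frame of tub_floor between -0.006 and 0.078 m and z of stub2 in the frame of tub_floor between -0.006 and 0.078 m and z of tbar0 in the frame of tub_floor between -0.006 and 0.078 m and z of tbar1 in the frame of tub_floor between -0.006 and 0.078 m and value of joint dial below 0.08 rad), for 0.2 s.
5. the dial is turned fully clockwise (value of joint dial above 2.12 rad), for 0.2 s.
At the end, for the whole second after the job is handed in: the dial within 0.08 rad of its clockwise stop, the lid home on the tub (centre within 16 mm, level, its locating disc inside the mouth), every offcut inside the tub, all released and at rest (value of joint dial above 2.12 rad and horizontal distance between lid and tub_rim below 0.016 m and z of lid in the frame of tub_rim between -0.014 and -0.004 m and angle between lid's own z axis and vertical below 0.05 rad and linear speed of each of lid, stub0, stub1, stub2, tbar0, tbar1 below 0.03 m/s and contact force between the fingers and lid below 0.3 N and horizontal distance between each of stub0, stub1, stub2, tbar0, tbar1 and tub_rim below 0.098 m and z of stub0 in the frame of tub_floor between -0.006 and 0.078 m and z of stub1 in the frame of tub_floor between -0.006 and 0.078 m and z of stub2 in the frame of tub_floor between -0.006 and 0.078 m and z of tbar0 in the frame of tub_floor between -0.006 and 0.078 m and z of tbar1 in the frame of tub_floor between -0.006 and 0.078 m); the robot touches nothing.
It fails at once if a bystander is moved more than 50 mm (distance of any of hammer, file, spray, jar, brush, tape from where it was at the start of the episode above 0.05 m).
Of stub0, stub1, stub2, tbar0, tbar1 only 2 to 4 are there at a start; the rules pass over those that are not, and their reading is None.
At some moment in a run one of stub0, stub1, stub2, tbar0, tbar1 may be knocked a few centimetres aside while the robot is not near it.
Once in a run the grip may slacken for a moment while it holds something.
It also fails if it takes over 210 s, if anything falls off the work surface, if the arm or the gripper's body presses on something with over 40 N, if the wrist force passes 120 N, or if a joint passes its speed limit or range.

ROBOT

A 6-joint arm with a two-finger parallel gripper is mounted at the origin on the work surface. World frame = base frame: x ahead of the robot, y to its left, z up, the work surface at z = 0. Lengths are in mm, angles in degrees, forces in N, time in s.
With the tool pointing down it reaches from about 350 to 850 mm from the base axis. Payload 8.1 kg.
Tool frame: the origin (TCP) lies midway between the tips of the shut fingers; the grasp point (between the pads) lies 19 mm behind it; z points along the fingers, y is the line along which they close (so a half turn about z gives the same grasp; the last joint's range is limited). The gripper opens to 85 mm and grips with 20 to 120 N. Pads are 22 mm wide; open, the fingers measure 114 mm over their backs; the gripper's body (76 mm by 85 mm) begins 54 mm behind the grasp point. The pads swing forward as they close: fully open they stand 13 mm farther back than shut.
Start: joints at [70.852, 7.471, 85.268, -0, 87.261, -4.893], TCP at [147.722, 581.535, 231.292] pointing down, gripper open.
Joint ranges: [-169.43, 169.43], [-51.17, 129.36], [1.28, 143.12], [-76.62, 256.62], [0, 156.53], [-152.29, 152.29]. Speed limits (degrees/s): [136.94, 136.94, 159.86, 180, 180, 180].

INTERFACE

Orientations are given as [roll, pitch, yaw] about the fixed x, y, z axes, in that order (R = Rz(yaw) Ry(pitch) Rx(roll)).
In Python, from bench import sensors, optics, r gives the robot as it stands.
- The arm moves only by the tool apply_moves, never from a script. Its argument "targets" is a list of rows, each a list of 7 numbers: the shift along the tool's x, y, z in mm, then the turn, a rotation vector about the tool's x, y, z in rad, then the closure, from 0 (fully open) to 1 (shut). In form: [[x, y, z, wx, wy, wz, claw], ...]. A call has 1 to 20 rows; each row shifts and turns the commanded pose from where the row before left it, along the tool's axes as they then stand; what a row does not reach is not made up. A row lasts 1/8 s, in which the tool goes at most 62.5 mm and 10.7 degrees, less where a joint would pass 70% of its speed; a pose out of reach is approached as far as the arm can. A call is refused whole if a number of a shift passes 62.5 or a number of a turn 0.188, either way. A call with a gripper value outside its range is refused whole. The fingers move at their own pace and stop on an object; "force" is the grip in N (left out, the last holds). Time passes only in rows, so rows that do not move let the fingers close. It gives the time, the measured TCP pose, the force, the opening and the grip force at its end, in the units of the state.
- sensors.sense(): the state, without advancing time (a new reading comes with each control period).
- optics.snapshot(name): name is "scene" or "top" or "wrist"; returns the picture (384x512x3 uint8, red, green, blue); there is no depth.
- optics.get_calibration(name): a dict with "camera_matrix" (3x3 intrinsics, pixels), "pose" (4x4, takes a point from camera to world coordinates). Camera axes: x right, y down, z forward; pixel columns grow to the right and rows downward; lengths in mm; the calibration is good to about 2 mm. A picture is of the moment at which its call begins: read the wrist's pose just before it. get_calibration takes no time and is no camera call; for the wrist camera it gives the pose at the moment of the call.
- r.hand_in(): hands the job in; it is judged then, once.
The state is a dict: "time": time; "joint_pos": joint angles; "qd": joint speeds; "joint_efforts": joint torques, N m; "tool_pos": TCP position; "tcp_rot": TCP orientation; "ft_force": force on the tool from outside, world axes, zero at the start; "wrist_torque": the same for the moment, N m; "finger_gap": finger opening in mm; "grip_force": force on a finger pad.
Only numpy, scipy, OpenCV 4.12 (cv2) and the standard library are available. Lean on these libraries where they do the work, as an engineer would, in place of code of your own. Each camera call takes 0.05 s, during which the arm holds its last target. There are 200 camera calls.

## Working session

There is one attempt and no reset: what is moved stays moved. The work goes in short steps, Python scripts to look and compute and a tool call to move; the robot and the scene stay as the last step left them, time stands still between calls to the robot, and variables do not carry over. Pictures are saved under pics/ and viewed, at most 14 in all, crops included, and the job is handed in when it is done.

Besides the shell and the picture viewer there is one more tool, called as a command line: name --pt "numbers of a row" for each row, then --argument value for the rest. apply_moves: Moves the arm, as the interface text tells. Its arguments: {"type":"object","properties":{"targets":{"type":"array"},"force":{"type":"number"}},"required":["targets"]}

```bash
ls; mkdir -p pics
cat > h.py <<'E'
import numpy as np, cv2
from bench import sensors, optics, r
from scipy.spatial.transform import Rotation as R
def snap(n,f=None):
    c=optics.get_calibration(n); im=optics.snapshot(n)
    if f: cv2.imwrite('pics/'+f,im[...,::-1])
    return im,np.array(c["camera_matrix"]),np.array(c["pose"])
def ray(u,v,K,P,z):
    d=P[:3,:3]@np.linalg.solve(K,[u,v,1.]); o=P[:3,3]
    return o+d*(z-o[2])/d[2]
def proj(p,K,P):
    q=K@(P[:3,:3].T@(np.array(p,float)-P[:3,3])); return q[:2]/q[2]
E
python3 - <<'E'
from h import *
a,K,P=snap("top","top0.png"); print(K,P.round(3))
b,K,P=snap("scene","scene0.png"); print(K,P.round(3))
print(sensors.sense())
E
```

```text
pics
[[415.42947944   0.         252.05844478]
 [  0.         415.42947944 194.42423496]
 [  0.           0.           1.        ]] [[ 2.200000e-02 -9.910000e-01  1.290000e-01  4.139020e+02]
 [-1.000000e+00 -2.300000e-02 -7.000000e-03 -1.477300e+01]
 [ 1.000000e-02 -1.290000e-01 -9.920000e-01  1.259046e+03]
 [ 0.000000e+00  0.000000e+00  0.000000e+00  1.000000e+00]]
[[359.95138212   0.         259.28729058]
 [  0.         359.95138212 193.36844823]
 [  0.           0.           1.        ]] [[-4.900000e-01  6.490000e-01 -5.820000e-01  1.086629e+03]
 [ 8.720000e-01  3.600000e-01 -3.320000e-01  2.652540e+02]
 [-6.000000e-03 -6.700000e-01 -7.420000e-01  8.057170e+02]
 [ 0.000000e+00  0.000000e+00  0.000000e+00  1.000000e+00]]
{'time': 0.1, 'joint_pos': array([ 7.08514282e+01,  7.51083987e+00,  8.53247858e+01,  5.38470161e-04,
        8.72609789e+01, -4.89284549e+00]), 'qd': array([ 0.10748791, -0.09597636, -0.21156537, -0.09310688,  0.00104789,
        0.01728542]), 'joint_efforts': array([ 8.56979314e-04, -5.70950782e+01, -5.01940405e+01, -2.60245597e-04,
        8.16624379e-03, -4.63471480e-06]), 'tool_pos': array([147.55735015, 581.05380221, 230.3319783 ]), 'tcp_rot': array([-1.79903793e+02, -8.77549053e-03,  1.65744240e+02]), 'ft_force': array([0.12011177, 0.05175028, 0.05878127]), 'wrist_torque': array([-0.00568511,  0.00061701, -0.04488504]), 'grip_force': 0.0, 'finger_gap': 85.30412420773865}
```

View pics/top0.png

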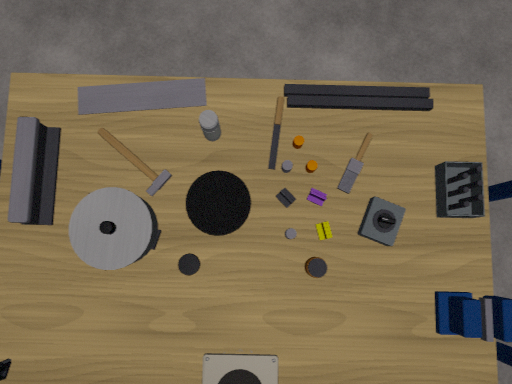

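View pics/scene0.png

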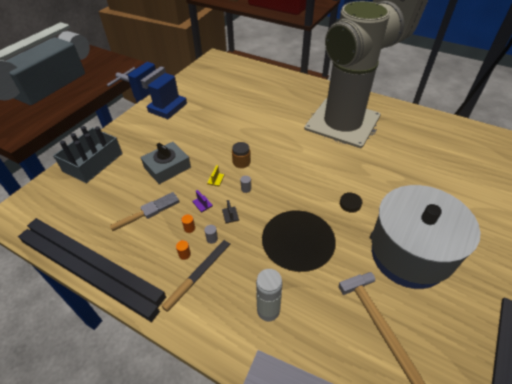

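The top view shows:
- Lid at about (112,228) with its knob at (108,228), mat at (218,203), dial at (384,220).
- Grey stub candidates at (287,166) and (291,234), and a dark T-bar at (286,197).
- Orange look-alikes at (298,141) and (312,166), a purple T at (317,197) and a yellow T at (324,231).

The two bright steel stubs and the dark T match the description. I'll confirm with one enlarged crop and measure in the same script.

```bash
cat > m.py <<'E'
from h import *
im,K,P=snap("top")
s,Ks,Ps=snap("scene")
c=cv2.resize(im[125:250,260:410],None,fx=5,fy=4.8*1,interpolation=cv2.INTER_CUBIC)
cv2.imwrite('pics/crop_top.png',c[...,::-1])
hsv=cv2.cvtColor(im,cv2.COLOR_RGB2HSV)
for n,(u,v) in dict(stub=(287,166),stubb=(291,234),tbar=(286,197),dial=(384,220),box=(372,232),lid=(90,228),knob=(108,228),mat=(218,203),wood=(260,260)).items(): print(n,hsv[v,u])
def comps(mask,amin,box,im=im):
    x0,y0,x1,y1=box; m=np.zeros_like(mask); m[y0:y1,x0:x1]=mask[y0:y1,x0:x1]
    cs,_=cv2.findContours(m.astype(np.uint8),cv2.RETR_EXTERNAL,cv2.CHAIN_APPROX_NONE)
    return [c for c in cs if cv2.contourArea(c)>=amin]
S,V=hsv[...,1],hsv[...,2]
def show(n,mask,amin,box,z):
    for c in comps(mask,amin,box):
        (u,v),(w,h),a=cv2.minAreaRect(c); M=cv2.moments(c); cu,cv_=M['m10']/M['m00'],M['m01']/M['m00']
        (eu,ev),er=cv2.minEnclosingCircle(c)
        print(n,'area',cv2.contourArea(c),'rect',np.round([u,v,w,h,a],1),'cen',np.round([cu,cv_],1),'circ',np.round([eu,ev,er],1),'world',ray(cu,cv_,K,P,z).round(1),'circW',ray(eu,ev,K,P,z).round(1))
show('lid',(S<50)&(V>110),2000,(60,180,160,275),155)
show('knob',(V<60),30,(90,210,125,245),193)
show('mat',(V<50),1000,(180,165,255,240),4)
show('stub',(S<60)&(V>85),20,(275,155,303,245),45)
show('tbar',(V<75),20,(270,180,300,212),4)
show('box',(V<120)&(S<90),500,(350,190,415,250),50)
show('dial',(V<30),10,(360,205,408,235),94)
E
python3 m.py
```

```text
stub [144  11 112]
stubb [145  14 113]
tbar [113  26  40]
dial [60  5 47]
box [98 12 88]
lid [  0   4 132]
knob [120  14  37]
mat [135  81  19]
wood [ 19 108 149]
lid area 5283.5 rect [110. 228.  82.  82.  90.] cen [109.8 228.1] circ [109.3 227.7  42.3] world [458.7 351.6 155. ] circW [459.7 352.8 155. ]
knob area 149.5 rect [107.5 227.   12.   15.   90. ] cen [107.3 227. ] circ [107.3 226.8   7.9] world [459.7 345.3 193. ] circW [460.3 345.3 193. ]
mat area 3156.5 rect [217.8 202.8  62.9  63.6  45. ] cen [217.7 202.6] circ [217.9 202.7  32.3] world [549.2  80.1   4. ] circW [549.2  79.7   4. ]
stub area 78.5 rect [291. 233.  10.  10.  90.] cen [290.8 233. ] circ [290.7 232.8   5.5] world [ 460.8 -138.7   45. ] circW [ 461.3 -138.3   45. ]
stub area 73.5 rect [287.  164.5   9.   10.   90. ] cen [287.1 164.6] circ [287.  164.7   5.3] world [ 663.5 -125.5   45. ] circW [ 663.2 -125.3   45. ]
tbar area 176.5 rect [285.3 197.3  16.3  12.7  45. ] cen [285.3 197.1] circ [285.  197.    9.2] world [ 570.9 -124.9    4. ] circW [ 571.3 -124.1    4. ]
box area 1499.0 rect [381.6 221.1  38.1  42.4  20.9] cen [381.4 221.1] circ [381.5 221.   26.9] world [ 501.3 -402.5   50. ] circW [ 501.5 -402.8   50. ]
dial area 29.5 rect [386.2 219.3  17.    7.3  14. ] cen [382.6 219.9] circ [386.  220.    8.5] world [ 501.5 -392.    94. ] circW [ 501.4 -401.4   94. ]
```

View pics/crop_top.png

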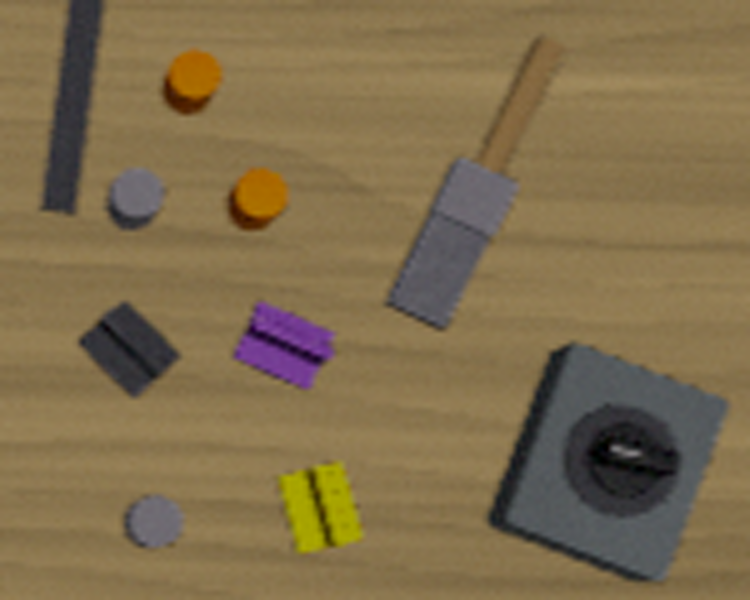

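The crop confirms it: plain grey stubs at crop (135,195) and (153,522), and a dark steel T-bar at (130,348). The orange, purple and yellow ones are look-alikes. The dial bar runs nearly along image x. First I go above the dial.

apply_moves --pt "0 0 0 0 0 0.179 0" --pt "0 0 0 0 0 0.179 0" --pt "0 0 0 0 0 0.179 0" --pt "0 0 0 0 0 0.179 0" --pt "0 0 0 0 0 0.179 0" --pt "0 0 0 0 0 0.179 0" --pt "0 0 0 0 0 0.179 0" --pt "0 0 0 0 0 0.179 0" --pt "-45 30 0 0 0 0 0" --pt "-45 30 0 0 0 0 0" --pt "-45 30 0 0 0 0 0" --pt "-45 30 0 0 0 0 0" --pt "-45 30 0 0 0 0 0" --pt "-45 30 0 0 0 0 0" --pt "-45 30 0 0 0 0 0" --pt "-45 30 0 0 0 0 0" --pt "-45 30 0 0 0 0 0" --pt "-45 30 0 0 0 0 0" --pt "-45 30 0 0 0 0 0" --pt "-45 30 0 0 0 0 0"

```text
time: 2.7
tool_pos: [446.8, 3.5, 231.4]
tcp_rot: [180.0, -0.0, 83.7]
ft_force: [0.3, 1.1, 0.3]
finger_gap: 84.9
grip_force: 0.0
```

apply_moves --pt "-49 12 0 0 0 0 0" --pt "-49 12 0 0 0 0 0" --pt "-49 12 0 0 0 0 0" --pt "-49 12 0 0 0 0 0" --pt "-49 12 0 0 0 0 0" --pt "-49 12 0 0 0 0 0" --pt "-49 12 0 0 0 0 0" --pt "-49 12 0 0 0 0 0" --pt "0 0 0 0 0 0 0" --pt "0 0 0 0 0 0 0"

```text
time: 3.95
tool_pos: [498.4, -394.6, 230.7]
tcp_rot: [-180.0, -0.1, 83.7]
ft_force: [0.4, 0.1, 0.0]
finger_gap: 85.5
grip_force: 0.0
```

```bash
cat > d.py <<'E'
from h import *
im,K,P=snap("wrist","dial_w.png")
print(P.round(2)); st=sensors.sense(); print(st['tool_pos'],st['tcp_rot'],st['joint_pos'])
print('expected axis px',proj([501.4,-402.6,50],K,P),proj([501.4,-402.6,94],K,P))
E
python3 d.py
```

```text
[[ 9.9000e-01 -1.1000e-01 -3.0000e-02  5.0620e+02]
 [-1.1000e-01 -9.6000e-01 -2.7000e-01 -3.2575e+02]
 [-0.0000e+00  2.8000e-01 -9.6000e-01  3.7465e+02]
 [ 0.0000e+00  0.0000e+00  0.0000e+00  1.0000e+00]]
[ 498.64766237 -394.07522506  231.1208647 ] [-1.79981336e+02 -3.81037180e-02  8.37179068e+01] [-4.29507163e+01  1.29888878e+01  7.91109109e+01  1.94295151e-02
  8.79379272e+01 -3.66693348e+01]
expected axis px [257.68244874 182.76362424] [258.15010271 192.89654383]
```

View pics/dial_w.png

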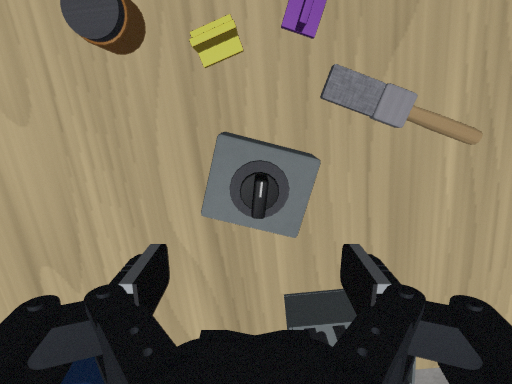

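The wrist view shows the dial at (260,190), with its bar running from about (262,177) to (260,216), so it is nearly aligned with the tool's x axis. Next I measure it.

```bash
cat >> h.py <<'E'
def todo(p,yaw=None):
    st=sensors.sense(); rt=R.from_euler('xyz',st['tcp_rot'],degrees=True)
    y=st['tcp_rot'][2]
    print('TCP',st['tool_pos'].round(1),'yaw',round(y,1),'delta tool',(rt.inv().apply(np.array(p)-st['tool_pos'])).round(1))
    if yaw is not None: print('wz rad',round(np.radians(y-yaw),3), 'after-turn delta',(R.from_euler('xyz',[180,0,yaw],degrees=True).inv().apply(np.array(p)-st['tool_pos'])).round(1))
E
python3 - <<'E'
from h import *
im,K,P=snap("wrist")
a=ray(262,177,K,P,94);b=ray(260,217,K,P,94);print(a,b,(a+b)/2,np.degrees(np.arctan2(*(a-b)[1::-1])),np.linalg.norm(a-b))
g=cv2.cvtColor(im,cv2.COLOR_RGB2GRAY).astype(np.uint8)
m=((g<26)).astype(np.uint8); m2=np.zeros_like(m); m2[165:225,235:285]=m[165:225,235:285]
cs,_=cv2.findContours(m2,cv2.RETR_EXTERNAL,cv2.CHAIN_APPROX_NONE)
for c in cs:
  if cv2.contourArea(c)>30: print(cv2.minAreaRect(c))
# box top
m=((cv2.cvtColor(im,cv2.COLOR_RGB2HSV)[...,1]<80)&(g>55)).astype(np.uint8); m2=np.zeros_like(m); m2[125:245,195:325]=m[125:245,195:325]
c=max(cv2.findContours(m2,cv2.RETR_EXTERNAL,cv2.CHAIN_APPROX_NONE)[0],key=cv2.contourArea); q=cv2.minAreaRect(c); print(q,ray(*q[0],K,P,50))
d=((g<62)).astype(np.uint8); m2=np.zeros_like(m); m2[150:228,222:298]=d[150:228,222:298]
c=max(cv2.findContours(m2,cv2.RETR_EXTERNAL,cv2.CHAIN_APPROX_NONE)[0],key=cv2.contourArea); q=cv2.minEnclosingCircle(c); print(q,ray(*q[0],K,P,56))
todo([501.5,-402.5,68])
E
```

```text
[ 507.18891464 -386.51907124   94.        ] [ 500.85534857 -428.05686025   94.        ] [ 504.02213161 -407.28796574   94.        ] 81.33047478967882 42.01787685381631
((252.99732971191406, 188.6856689453125), (24.77276039123535, 40.687068939208984), 34.50851821899414)
((259.5, 184.5), (119.0, 129.0), 90.0) [ 503.56652  -404.571951   50.      ]
((258.0, 194.5), 23.83809471130371) [ 500.68874705 -414.59037776   56.        ]
TCP [ 498.8 -393.8  231.5] yaw 83.8 delta tool [ -8.3   3.6 163.4]
```

apply_moves --pt "-5 3 0 0 0 0.04 0" --pt "-5 2.5 40 0 0 0 0" --pt "0 0 40 0 0 0 0.3" --pt "0 0 30 0 0 0 0.5" --pt "0 0 25 0 0 0 0.6" --pt "0 0 15 0 0 0 0.6" --pt "0 0 11 0 0 0 0.6" --pt "0 0 0 0 0 0 1" --pt "0 0 0 0 0 0 1" --pt "0 0 0 0 0 0 1" --pt "0 0 0 0 0 0 1" --pt "0 0 0 0 0 0 1" --force 40

```text
time: 5.55
tool_pos: [502.5, -405.5, 70.4]
tcp_rot: [-180.0, -0.0, 81.4]
ft_force: [-3.6, 1.0, -2.5]
finger_gap: 13.1
grip_force: 45.3
```

```bash
python3 -c "
from h import *
s=sensors.sense();print(s['tool_pos'],s['tcp_rot'],s['finger_gap'],s['grip_force'],s['ft_force'],s['wrist_torque'])"
```

```text
[ 502.51205809 -405.53843807   70.40545135] [-1.79970067e+02 -8.63960708e-04  8.13972537e+01] 13.08291762197762 45.26245057582855 [-3.62890549  0.96754027 -2.50464367] [ 0.1074983   0.63868105 -0.03330124]
```

apply_moves --pt "0 0 0 0 0 -0.12 1" --pt "0 0 0 0 0 -0.12 1" --pt "0 0 0 0 0 -0.12 1" --pt "0 0 0 0 0 -0.12 1"

```text
time: 6.05
tool_pos: [501.2, -405.6, 70.4]
tcp_rot: [-179.8, -0.1, 109.1]
ft_force: [-12.6, 0.9, 1.3]
finger_gap: 13.2
grip_force: 46.0
```

```bash
cat > s.py <<'E'
from h import *
s=sensors.sense()
for k in ['time','tool_pos','tcp_rot','finger_gap','grip_force','ft_force','wrist_torque','joint_pos']: print(k,np.round(s[k],2))
E
python3 s.py
```

```text
time 6.05
tool_pos [ 501.22 -405.62   70.39]
tcp_rot [-1.7985e+02 -8.0000e-02  1.0911e+02]
finger_gap 13.2
grip_force 46.01
ft_force [-12.56   0.89   1.27]
wrist_torque [ 0.17  1.95 -0.04]
joint_pos [-43.48  21.46  86.19  -0.1   72.5  -62.56]
```

apply_moves --pt "1 -2.8 0 0 0 -0.08 1" --pt "0 0 0 0 0 -0.12 1" --pt "0 0 0 0 0 -0.12 1" --pt "0 0 0 0 0 -0.12 1"

```text
time: 6.55
tool_pos: [499.8, -406.2, 70.5]
tcp_rot: [-180.0, 0.1, 134.3]
ft_force: [-2.4, -3.3, -4.5]
finger_gap: 13.3
grip_force: 44.9
```

```bash
python3 s.py
```

```text
time 6.55
tool_pos [ 499.82 -406.21   70.5 ]
tcp_rot [-1.7996e+02  6.0000e-02  1.3433e+02]
finger_gap 13.3
grip_force 44.86
ft_force [-2.36 -3.34 -4.51]
wrist_torque [-0.54  0.55 -0.11]
joint_pos [-4.364e+01  2.116e+01  8.655e+01 -5.000e-02  7.223e+01 -8.796e+01]
```

apply_moves --pt "0 0 0 0 0 -0.1 1" --pt "0 0 0 0 0 -0.1 1" --pt "0 0 0 0 0 -0.1 1"

```text
time: 6.92
tool_pos: [499.3, -406.9, 70.5]
tcp_rot: [-179.9, 0.0, 151.5]
ft_force: [-5.3, -6.1, -4.8]
finger_gap: 12.9
grip_force: 44.8
```

```bash
python3 s.py
```

```text
time 6.92
tool_pos [ 499.29 -406.86   70.49]
tcp_rot [-1.7988e+02  3.0000e-02  1.5146e+02]
finger_gap 12.93
grip_force 44.83
ft_force [-5.35 -6.11 -4.77]
wrist_torque [-0.91  0.83 -0.08]
joint_pos [ -43.67   21.16   86.55   -0.11   72.22 -105.1 ]
```

apply_moves --pt "0.5 -1.5 0 0 0 -0.1 1" --pt "0 0 0 0 0 -0.1 1" --pt "0 0 0 0 0 -0.1 1"

```text
time: 7.3
tool_pos: [498.5, -407.2, 70.5]
tcp_rot: [-180.0, 0.0, 168.6]
ft_force: [-5.1, -2.0, -1.9]
finger_gap: 16.0
grip_force: 34.4
```

```bash
python3 s.py
```

```text
time 7.3
tool_pos [ 498.5  -407.16   70.51]
tcp_rot [-1.7996e+02  1.0000e-02  1.6860e+02]
finger_gap 16.02
grip_force 34.41
ft_force [-5.12 -2.02 -1.94]
wrist_torque [-0.27  0.79 -1.03]
joint_pos [-4.3790e+01  2.1120e+01  8.6590e+01 -3.0000e-02  7.2250e+01 -1.2238e+02]
```

apply_moves --pt "0 0 0 0 0 0 0.4" --pt "0 0 0 0 0 0 0.4" --pt "0 0 0 0 0 0 0.4" --pt "0 0 -20 0 0 0 0.4" --pt "0 0 -40 0 0 0 0" --pt "0 0 -50 0 0 0 0" --pt "0 0 -50 0 0 0 0" --pt "0 0 0 0 0 0 0"

```text
time: 8.3
tool_pos: [501.2, -408.8, 239.0]
tcp_rot: [-179.6, 0.6, 168.5]
ft_force: [1.0, 1.0, 1.1]
finger_gap: 85.3
grip_force: 0.0
```

Run:
```python
from h import *
im,K,P=snap("wrist"); print(proj([499,-406,90],K,P))
cv2.imwrite('pics/d2.png',cv2.resize(im[100:300,130:380],None,fx=2.5,fy=2.5)[...,::-1])
todo([459.7,347,260])
```

```text
[258.44997125 179.04427989]
TCP [ 500.2 -407.8  235.4] yaw 168.5 delta tool [190.2 731.4 -28.7]
```

View pics/d2.png

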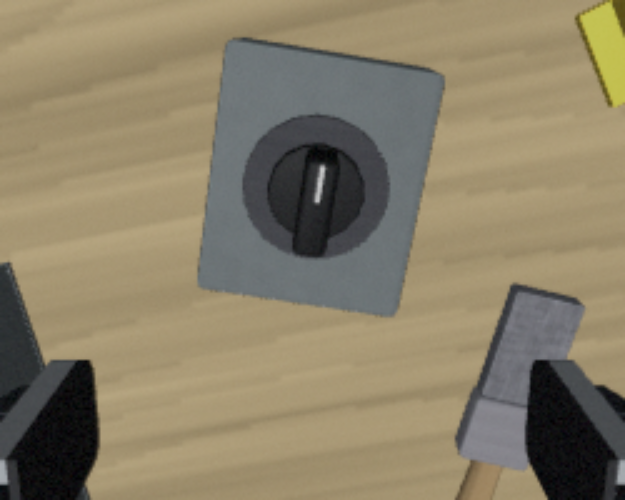

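The dial bar now lies parallel to the box side, turned about 80° from its start. The wrist torque rose to 1 N m, so it is at the stop. Next is the lid.

apply_moves --pt "12.7 49 -6 0 0 0 0" --pt "12.7 49 -6 0 0 0 0" --pt "12.7 49 -6 0 0 0 0" --pt "12.7 49 -6 0 0 0 0" --pt "12.7 49 -6 0 0 0 0" --pt "12.7 49 -6 0 0 0 0" --pt "12.7 49 -6 0 0 0 0" --pt "12.7 49 -6 0 0 0 0" --pt "12.7 49 -6 0 0 0 0" --pt "12.7 49 -6 0 0 0 0" --pt "12.7 49 -6 0 0 0 0" --pt "12.7 49 -6 0 0 0 0" --pt "12.7 49 -6 0 0 0 0" --pt "12.7 49 -6 0 0 0 0" --pt "12.7 49 -6 0 0 0 0" --pt "0 0 0 0 0 0 0" --pt "0 0 0 0 0 0 0" --pt "0 0 0 0 0 0 0"

```text
time: 10.6
tool_pos: [458.7, 350.5, 319.9]
tcp_rot: [-180.0, -0.0, 168.4]
ft_force: [-0.2, -0.6, 1.3]
finger_gap: 85.6
grip_force: 0.0
```

Run:
```python
from h import *
im,K,P=snap("wrist","lid_w.png"); print(proj([459,350,193],K,P))
g=cv2.cvtColor(im,cv2.COLOR_RGB2GRAY)
u,v=map(int,proj([459,350,193],K,P))
m=np.zeros_like(g); m[v-60:v+60,u-60:u+60]=(g<70)[v-60:v+60,u-60:u+60]
for c in cv2.findContours(m,cv2.RETR_EXTERNAL,cv2.CHAIN_APPROX_NONE)[0]:
  if cv2.contourArea(c)>100:
    q=cv2.minEnclosingCircle(c);print(q,ray(*q[0],K,P,193),cv2.minAreaRect(c))
todo([459,350,180]); print(sensors.sense()['joint_pos'])
```

```text
[254.95995505 188.86003907]
((255.15240478515625, 185.02406311035156), 19.236101150512695) [455.31148713 350.94220375 193.        ] ((255.5, 185.0), (38.0, 33.0), 90.0)
TCP [458.8 350.5 320.1] yaw 168.4 delta tool [ -0.3  -0.4 140.1]
[ 3.22987958e+01  2.86428757e+00  8.09699997e+01 -1.03918442e-02
  9.61893019e+01 -4.61076651e+01]
```

View pics/lid_w.png

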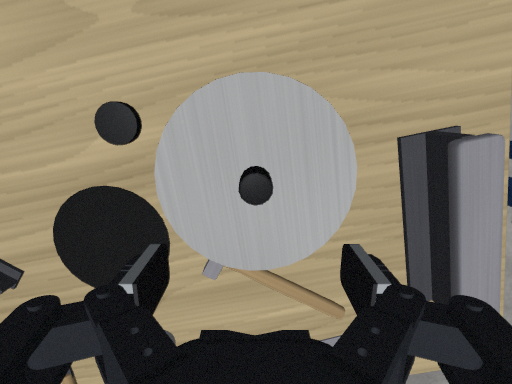

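The wrist view shows the knob's top face at about (256,188) on the lid disc, centred under the tool. I grip the knob and lift.

apply_moves --pt "0.5 0.3 40 0 0 0 0" --pt "0 0 40 0 0 0 0" --pt "0 0 30 0 0 0 0" --pt "0 0 20 0 0 0 0" --pt "0 0 15 0 0 0 0" --pt "0 0 12 0 0 0 0" --pt "0 0 0 0 0 0 0" --pt "0 0 0 0 0 0 1" --pt "0 0 0 0 0 0 1" --pt "0 0 0 0 0 0 1" --pt "0 0 0 0 0 0 1" --pt "0 0 0 0 0 0 1" --pt "0 0 0 0 0 0 1" --force 70

```text
time: 12.28
tool_pos: [458.6, 352.4, 164.3]
tcp_rot: [179.9, 0.1, 168.5]
ft_force: [-0.2, -0.9, 5.0]
finger_gap: 32.5
grip_force: 70.3
```

apply_moves --pt "0 0 -5 0 0 0 1" --pt "0 0 -8 0 0 0 1" --pt "0 0 -12 0 0 0 1" --pt "0 0 -15 0 0 0 1" --pt "0 0 -20 0 0 0 1" --pt "0 0 -20 0 0 0 1" --pt "0 0 0 0 0 0 1"

```text
time: 13.15
tool_pos: [459.5, 352.9, 246.7]
tcp_rot: [179.8, 0.2, 168.5]
ft_force: [-0.1, 0.2, -4.2]
finger_gap: 32.2
grip_force: 69.9
```

```bash
python3 s.py
python3 - <<'E'
from h import *
todo([549.2,80,300])
im,K,P=snap("top")
m=np.zeros((384,512),np.uint8); m[165:240,180:255]=(cv2.cvtColor(im,cv2.COLOR_RGB2HSV)[...,2]<50)[165:240,180:255]
c=max(cv2.findContours(m,0,1)[0],key=cv2.contourArea);e=cv2.fitEllipse(c);print(e,ray(*e[0],K,P,4))
E
```

```text
time 13.15
tool_pos [459.52 352.91 246.68]
tcp_rot [179.79   0.22 168.49]
finger_gap 32.16
grip_force 69.91
ft_force [-0.09  0.19 -4.24]
wrist_torque [-0.01  0.   -0.05]
joint_pos [ 32.46   3.65  87.74  -0.    88.31 -46.04]
TCP [459.5 352.9 246.7] yaw 168.5 delta tool [-142.5 -249.3  -53.7]
((217.71710205078125, 202.63394165039062), (63.131591796875, 63.67236328125), 44.38979721069336) [549.25145387  80.14096375   4.        ]
```

apply_moves --pt "-10 -17.5 0 0 0 0 1" --pt "-17.5 -30.7 0 0 0 0 1" --pt "-17.5 -30.7 0 0 0 0 1" --pt "-17.5 -30.7 0 0 0 0 1" --pt "-17.5 -30.7 0 0 0 0 1" --pt "-17.5 -30.7 0 0 0 0 1" --pt "-17.5 -30.7 0 0 0 0 1" --pt "-17.5 -30.7 0 0 0 0 1" --pt "-10 -17.1 0 0 0 0 1" --pt "0 0 0 0 0 0 1" --pt "0 0 30 0 0 0 1" --pt "0 0 40 0 0 0 1" --pt "0 0 40 0 0 0 1" --pt "0 0 40 0 0 0 1" --pt "0 0 20 0 0 0 1" --pt "0 0 10 0 0 0 1" --pt "0 0 0 0 0 0 1"

```text
time: 15.32
tool_pos: [548.3, 79.4, 63.7]
tcp_rot: [180.0, 0.0, 168.5]
ft_force: [-0.3, 0.1, -4.2]
finger_gap: 32.2
grip_force: 70.2
```

```bash
python3 s.py; python3 -c "
from h import *
snap('scene','lid_s.png')"
```

```text
time 15.32
tool_pos [548.31  79.43  63.71]
tcp_rot [1.7999e+02 1.0000e-02 1.6851e+02]
finger_gap 32.21
grip_force 70.24
ft_force [-0.27  0.08 -4.18]
wrist_torque [-0.01 -0.02  0.02]
joint_pos [  2.94   8.77 102.07   0.    69.15 -75.57]
```

View pics/lid_s.png

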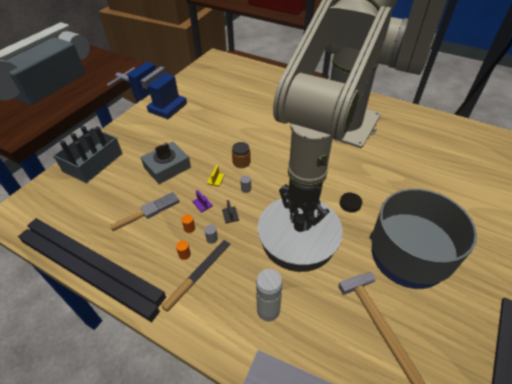

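The scene view shows the lid held level over the mat at (300,232), with the tub open at (420,235). I lower it and release.

apply_moves --pt "0 0 15 0 0 0 1" --pt "0 0 10 0 0 0 1" --pt "0 0 6 0 0 0 1" --pt "0 0 3 0 0 0 1" --pt "0 0 2 0 0 0 1" --pt "0 0 1 0 0 0 1" --pt "0 0 0 0 0 0 1"

```text
time: 16.25
tool_pos: [548.2, 79.2, 26.5]
tcp_rot: [180.0, 0.0, 168.5]
ft_force: [-0.5, 0.6, -4.2]
finger_gap: 32.4
grip_force: 70.2
```

```bash
python3 s.py
```

```text
time 16.25
tool_pos [548.19  79.17  26.48]
tcp_rot [1.8000e+02 2.0000e-02 1.6849e+02]
finger_gap 32.41
grip_force 70.24
ft_force [-0.55  0.57 -4.25]
wrist_torque [ 0.02 -0.03  0.  ]
joint_pos [  2.91  11.72 103.1    0.    65.16 -75.58]
```

apply_moves --pt "0 0 1 0 0 0 1" --pt "0 0 0.7 0 0 0 1" --pt "0 0 0 0 0 0 1"

```text
time: 16.62
tool_pos: [548.4, 79.2, 26.3]
tcp_rot: [-180.0, 0.0, 168.5]
ft_force: [-7.9, -1.1, 11.0]
finger_gap: 32.3
grip_force: 72.1
```

apply_moves --pt "0 0 0 0 0 0 0.3" --pt "0 0 0 0 0 0 0.2" --pt "0 0 0 0 0 0 0" --pt "0 0 0 0 0 0 0" --pt "0 0 -10 0 0 0 0" --pt "0 0 -30 0 0 0 0" --pt "0 0 -40 0 0 0 0" --pt "0 0 -50 0 0 0 0" --pt "0 0 -50 0 0 0 0" --pt "0 0 0 0 0 0 0"

```text
time: 17.88
tool_pos: [551.3, 79.4, 211.3]
tcp_rot: [179.9, 0.6, 168.5]
ft_force: [-0.0, 0.0, 0.2]
finger_gap: 85.2
grip_force: 0.0
```

```bash
python3 s.py
python3 - <<'E'
from h import *
im,K,P=snap("top","after_lid.png"); hsv=cv2.cvtColor(im,cv2.COLOR_RGB2HSV); S,V=hsv[...,1],hsv[...,2]
w=im
def comps(mask,box,amin):
    x0,y0,x1,y1=box; m=np.zeros(mask.shape,np.uint8); m[y0:y1,x0:x1]=mask[y0:y1,x0:x1]
    return [c for c in cv2.findContours(m,0,1)[0] if cv2.contourArea(c)>amin]
for c in comps((S<60)&(V>85),(270,150,305,250),25): 
    (u,v),rr=cv2.minEnclosingCircle(c); print('stub',u,v,rr,ray(u,v,K,P,45))
for c in comps((V<75),(262,175,303,222),60):
    q=cv2.minAreaRect(c); print('tbar',q,ray(*q[0],K,P,4))
s,Ks,Ps=snap("scene")
for p in [(461,-138,45),(663,-125.5,45),(571,-124,4),(571,-124,42)]: print(proj(p,Ks,Ps))
E
```

```text
time 17.88
tool_pos [551.28  79.37 211.3 ]
tcp_rot [179.85   0.58 168.5 ]
finger_gap 85.24
grip_force 0.0
ft_force [-0.01  0.04  0.17]
wrist_torque [-0.01 -0.01 -0.06]
joint_pos [  2.92   0.8   94.36  -0.    84.24 -75.58]
stub 290.8432922363281 233.06716918945312 5.266074180603027 [ 460.60106101 -138.78757836   45.        ]
stub 287.0 164.60000610351562 5.249864101409912 [ 663.4437448 -125.2848109   45.       ]
tbar ((285.2500305175781, 197.25001525878906), (16.26345443725586, 12.727922439575195), 45.0) [ 570.50712275 -124.82656845    4.        ]
[245.65861167 179.37501221]
[210.21710834 229.44111946]
[230.59998548 215.36457918]
[229.69988948 206.78527462]
```

View pics/after_lid.png

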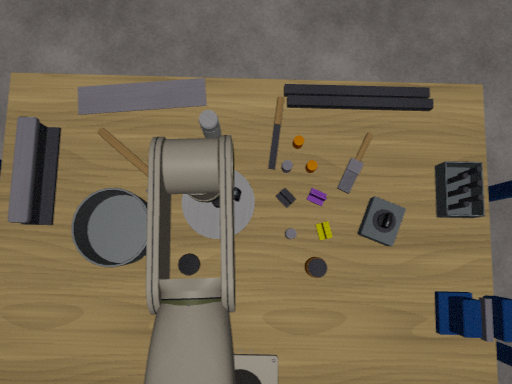

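The top view shows the lid on the mat, the open tub at (112,228), and the offcuts unmoved at (287,165), (285,197) and (291,233). The T-bar is next.

apply_moves --pt "0 0 0 0 0 0.18 0" --pt "0 0 0 0 0 0.18 0" --pt "0 0 0 0 0 0.18 0" --pt "0 0 0 0 0 0.18 0" --pt "0 0 0 0 0 0.18 0" --pt "0 0 0 0 0 0.18 0" --pt "0 0 0 0 0 0.18 0" --pt "0 0 0 0 0 0.18 0" --pt "0 0 0 0 0 0.18 0" --pt "0 0 0 0 0 0.18 0" --pt "0 0 0 0 0 0.18 0" --pt "0 0 0 0 0 0.18 0" --pt "-32.7 39.5 9 0 0 0 0" --pt "-32.7 39.5 9 0 0 0 0" --pt "-32.7 39.5 9 0 0 0 0" --pt "-32.7 39.5 9 0 0 0 0" --pt "0 0 0 0 0 0 0" --pt "0 0 0 0 0 0 0"

```text
time: 20.23
tool_pos: [565.4, -124.6, 167.1]
tcp_rot: [-179.8, 0.0, 44.7]
ft_force: [0.1, 0.5, -0.5]
finger_gap: 85.2
grip_force: 0.0
```

Run:
```python
from h import *
im,K,P=snap("wrist"); p=proj([570.5,-125,30],K,P); print(p)
cv2.imwrite('pics/t.png',cv2.resize(im[60:300,100:420],None,fx=2.4,fy=2.4)[...,::-1])
t,Kt,Pt=snap("top"); hsv=cv2.cvtColor(t,cv2.COLOR_RGB2HSV); V=hsv[...,2]
# tub rim via dark/grey ring
m=np.zeros((384,512),np.uint8); m[180:275,60:165]=(hsv[...,1]<75)[180:275,60:165]
c=max(cv2.findContours(m,0,1)[0],key=cv2.contourArea); print(cv2.minEnclosingCircle(c),cv2.boundingRect(c))
cv2.imwrite('pics/tub.png',cv2.resize(t[175:280,55:170],None,fx=5,fy=5)[...,::-1])
st=sensors.sense(); print(st['tool_pos'],st['tcp_rot'])
```

```text
[257.91862447 182.14081441]
((115.41011047363281, 229.0), 44.6907958984375) (71, 188, 90, 79)
[ 566.03967414 -123.85811109  168.0868965 ] [-1.79935770e+02  1.19569728e-02  4.48025160e+01]
```

View pics/t.png

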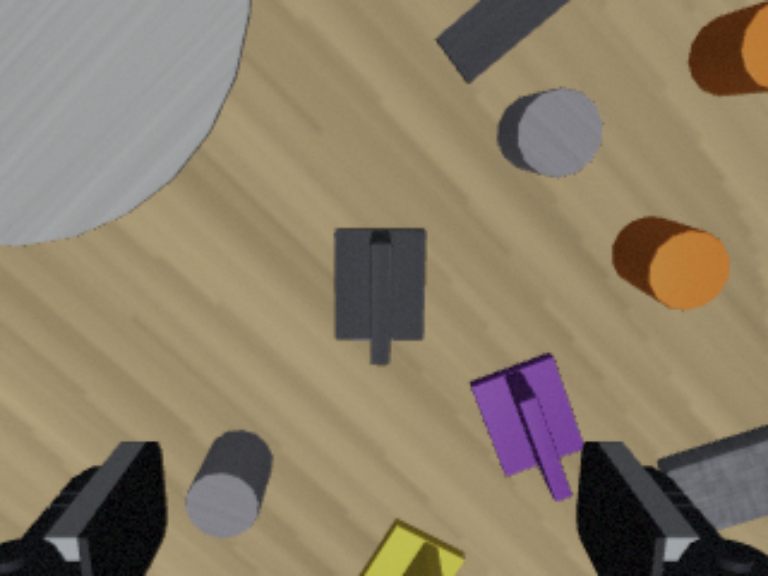

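View pics/tub.png

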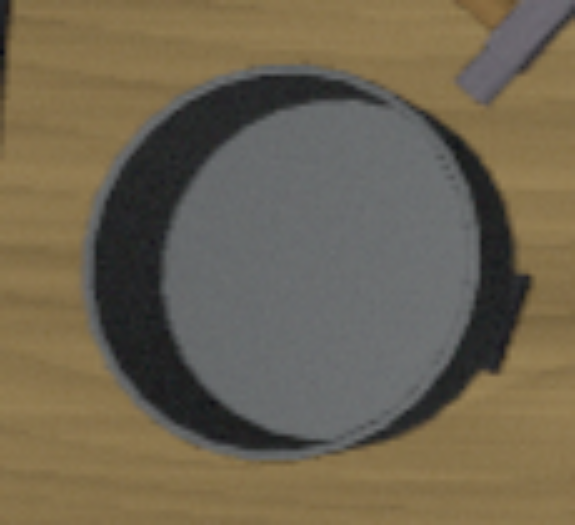

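The wrist crop shows the T-bar aligned with the tool, its flange centre at crop (380,285). The tub crop shows the rim circle centred at about (284,263).

Run:
```python
from h import *
K=np.array(optics.get_calibration("wrist")["camera_matrix"]);P=np.array(optics.get_calibration("wrist")["pose"])
f=lambda u,v,z: ray(100+u/2.4,60+v/2.4,K,P,z)
t=f(380,284,8); print('tbar',t, 'web',f(380,364,42),f(381,240,42)); print('stubA',f(559,132,45),'stubB',f(227,498,45))
K=np.array(optics.get_calibration("top")["camera_matrix"]);P2=np.array(optics.get_calibration("top")["pose"])
print('tub',ray(55+284/5,175+263/5,K,P2,150)); todo([t[0],t[1],12],44.8)
```

```text
tbar [ 571.00210071 -125.67755678    8.        ] web [ 552.35997597 -143.71730312   42.        ] [ 588.66824214 -107.93762574   42.        ]
stubA [ 663.50909797 -125.84672404   45.        ] stubB [ 463.89897335 -139.35173913   45.        ]
tub [460.33345581 347.90826144 150.        ]
TCP [ 566.  -123.9  168.1] yaw 44.8 delta tool [  2.3   5.  156.1]
wz rad 0.0 after-turn delta [  2.2   4.8 156.1]
```

apply_moves --pt "2.2 4.8 30 0 0 0 0.2" --pt "0 0 40 0 0 0 0.4" --pt "0 0 40 0 0 0 0.4" --pt "0 0 25 0 0 0 0.4" --pt "0 0 13 0 0 0 0.4" --pt "0 0 7 0 0 0 0.4" --pt "0 0 0 0 0 0 0.4" --pt "0 0 0 0 0 0 1" --pt "0 0 0 0 0 0 1" --pt "0 0 0 0 0 0 1" --pt "0 0 0 0 0 0 1" --pt "0 0 -10 0 0 0 1" --pt "0 0 -30 0 0 0 1" --pt "0 0 -45 0 0 0 1" --pt "0 0 -45 0 0 0 1" --pt "0 0 -45 0 0 0 1" --pt "0 0 -45 0 0 0 1" --pt "0 0 0 0 0 0 1" --force 60

```text
time: 22.58
tool_pos: [573.5, -127.7, 239.1]
tcp_rot: [179.6, -0.2, 44.7]
ft_force: [0.2, -0.6, -1.7]
finger_gap: 7.5
grip_force: 58.9
```

```bash
python3 s.py; python3 -c "
from h import *
todo([450,340,150])"
```

```text
time 22.58
tool_pos [ 573.46 -127.7   239.07]
tcp_rot [179.58  -0.22  44.74]
finger_gap 7.49
grip_force 58.9
ft_force [ 0.21 -0.63 -1.68]
wrist_torque [-0.01  0.   -0.02]
joint_pos [-17.55   4.9   87.22  -0.    87.41  27.71]
TCP [ 573.5 -127.7  239.1] yaw 44.7 delta tool [ 241.1 -419.8   86.9]
```

apply_moves --pt "18 -26 0 0 0 0 1" --pt "29.4 -42 0 0 0 0 1" --pt "29.4 -42 0 0 0 0 1" --pt "29.4 -42 0 0 0 0 1" --pt "29.4 -42 0 0 0 0 1" --pt "29.4 -42 0 0 0 0 1" --pt "29.4 -42 0 0 0 0 1" --pt "29.4 -42 0 0 0 0 1" --pt "29.4 -42 0 0 0 0 1" --pt "29 -42 0 0 0 0 1" --pt "12 -14 0 0 0 0 1" --pt "0 0 0 0 0 0 1" --pt "0 0 0 0 0 0 1"

```text
time: 24.2
tool_pos: [486.2, 375.7, 232.8]
tcp_rot: [180.0, 0.1, 44.7]
ft_force: [0.6, -0.0, -1.6]
finger_gap: 6.7
grip_force: 58.9
```

```bash
python3 s.py
```

```text
time 24.2
tool_pos [486.17 375.7  232.82]
tcp_rot [1.7998e+02 9.0000e-02 4.4690e+01]
finger_gap 6.74
grip_force 58.91
ft_force [ 0.63 -0.   -1.65]
wrist_torque [ 0.01 -0.05 -0.04]
joint_pos [ 3.294e+01  9.740e+00  8.261e+01 -4.000e-02  8.774e+01  7.824e+01]
```

apply_moves --pt "0 0 40 0 0 0 1" --pt "0 0 50 0 0 0 1" --pt "0 0 40 0 0 0 1" --pt "0 0 22 0 0 0 1" --pt "0 0 0 0 0 0 1" --pt "0 0 0 0 0 0 0.6" --pt "0 0 0 0 0 0 0.6" --pt "0 0 0 0 0 0 0.6" --pt "0 0 -40 0 0 0 0.6" --pt "0 0 -50 0 0 0 0.4" --pt "0 0 -60 0 0 0 0.4" --pt "0 0 0 0 0 -0.158 0.4" --pt "0 0 0 0 0 -0.158 0.4" --pt "0 0 0 0 0 -0.158 0.4" --pt "0 0 0 0 0 -0.158 0.4" --pt "0 0 0 0 0 -0.158 0.4"

```text
time: 26.2
tool_pos: [486.2, 377.2, 232.4]
tcp_rot: [179.9, -0.0, 90.3]
ft_force: [-0.2, 1.0, 0.5]
finger_gap: 51.1
grip_force: 0.0
```

apply_moves --pt "-30 10 0 0 0 0 0.4" --pt "-50 17.7 0 0 0 0 0.4" --pt "-50 17.7 0 0 0 0 0.4" --pt "-50 17.7 0 0 0 0 0.4" --pt "-50 17.7 0 0 0 0 0.4" --pt "-50 17.7 0 0 0 0 0.4" --pt "-50 17.7 0 0 0 0 0.4" --pt "-50 17.7 0 0 0 0 0.4" --pt "-50 17.7 0 0 0 0 0.4" --pt "-45 17.7 30 0 0 0 0.4" --pt "-26 8 30 0 0 0 0.4" --pt "0 0 0 0 0 0 0.4" --pt "0 0 0 0 0 0 0.4"

```text
time: 27.82
tool_pos: [663.7, -123.5, 172.7]
tcp_rot: [179.9, -0.0, 90.0]
ft_force: [0.3, 0.1, 0.3]
finger_gap: 51.2
grip_force: 0.0
```

```bash
cat > st.py <<'E'
from h import *
import sys
x,y=float(sys.argv[1]),float(sys.argv[2])
im,K,P=snap("wrist"); u,v=proj([x,y,45],K,P).round().astype(int); print('exp',u,v)
hsv=cv2.cvtColor(im,cv2.COLOR_RGB2HSV); S,V=hsv[...,1],hsv[...,2]
print('hsv',hsv[v,u])
m=np.zeros((384,512),np.uint8); w=45; y0,y1,x0,x1=max(v-w,0),v+w,max(u-w,0),u+w
m[y0:y1,x0:x1]=((S<60)&(V>95))[y0:y1,x0:x1]
for c in cv2.findContours(m,0,1)[0]:
    if cv2.contourArea(c)>150:
        q,rr=cv2.minEnclosingCircle(c); print('circ',np.round(q,1),round(rr,1),ray(*q,K,P,45).round(1),cv2.boundingRect(c))
cv2.imwrite('pics/st_%d.png'%int(x),cv2.resize(im,None,fx=1,fy=1)[...,::-1])
s=sensors.sense(); print(s['tool_pos'],s['tcp_rot'][2],s['finger_gap'],s['time'])
t,K,P=snap("top"); hsv=cv2.cvtColor(t,cv2.COLOR_RGB2HSV); S,V=hsv[...,1],hsv[...,2]
m=np.zeros((384,512),np.uint8); m[150:250,270:306]=((S<60)&(V>85))[150:250,270:306]
for c in cv2.findContours(m,0,1)[0]:
    if cv2.contourArea(c)>25:
        q,rr=cv2.minEnclosingCircle(c); print('top',np.round(q,1),round(rr,1),ray(*q,K,P,45).round(1))
E
python3 st.py 663.5 -125.8
```

```text
exp 254 190
hsv [129  12 145]
circ [252.6 189.9] 16.6 [ 662.1 -125.7   45. ] (237, 175, 33, 32)
[ 664.11104594 -123.12607662  173.50357038] 90.05015687568445 50.75339675079245 27.875
top [287.5 233.5] 23.4 [ 459.1 -129.1   45. ]
top [287.5 209.5] 22.7 [ 529.3 -128.3   45. ]
top [295.5 164.2] 4.5 [ 665.2 -150.5   45. ]
top [286.  164.5] 4.6 [ 663.7 -122.3   45. ]
```

apply_moves --pt "-2.3 -1.1 40 0 0 0 0.4" --pt "0 0 45 0 0 0 0.4" --pt "0 0 40 0 0 0 0.4" --pt "0 0 25 0 0 0 0.4" --pt "0 0 10 0 0 0 0.4" --pt "0 0 4 0 0 0 0.4" --pt "0 0 0 0 0 0 0.4" --pt "0 0 0 0 0 0 1" --pt "0 0 0 0 0 0 1" --pt "0 0 0 0 0 0 1" --pt "0 0 0 0 0 0 1" --pt "0 0 -10 0 0 0 1" --pt "0 0 -30 0 0 0 1" --pt "0 0 -45 0 0 0 1" --pt "0 0 -50 0 0 0 1" --pt "0 0 -50 0 0 0 1" --pt "0 0 -40 0 0 0 1" --pt "0 0 0 0 0 0 1" --force 80

```text
time: 30.18
tool_pos: [664.4, -126.9, 238.2]
tcp_rot: [179.5, 0.1, 90.0]
ft_force: [0.8, 0.1, -2.9]
finger_gap: 30.4
grip_force: 79.4
```

```bash
python3 s.py
```

```text
time 30.18
tool_pos [ 664.35 -126.9   238.18]
tcp_rot [1.7954e+02 1.3000e-01 9.0000e+01]
finger_gap 30.41
grip_force 79.42
ft_force [ 0.83  0.08 -2.93]
wrist_torque [-0.01  0.01 -0.03]
joint_pos [-15.15  18.7   71.62  -0.    89.2  -15.15]
```

apply_moves --pt "26 -13 0 0 0 0 1" --pt "44 -22 0 0 0 0 1" --pt "44 -22 0 0 0 0 1" --pt "44 -22 0 0 0 0 1" --pt "44 -22 0 0 0 0 1" --pt "44 -22 0 0 0 0 1" --pt "44 -22 0 0 0 0 1" --pt "44 -22 0 0 0 0 1" --pt "44 -22 0 0 0 0 1" --pt "44 -22 0 0 0 0 1" --pt "44 -22 0 0 0 0 1" --pt "19 -7 0 0 0 0 1" --pt "0 0 0 0 0 0 1" --pt "0 0 0 0 0 0 1"

```text
time: 31.92
tool_pos: [422.5, 357.6, 231.7]
tcp_rot: [-179.9, 0.1, 90.0]
ft_force: [0.3, -0.9, -2.7]
finger_gap: 30.4
grip_force: 79.7
```

```bash
python3 s.py
```

```text
time 31.92
tool_pos [422.47 357.64 231.66]
tcp_rot [-1.7995e+02  8.0000e-02  8.9970e+01]
finger_gap 30.43
grip_force 79.74
ft_force [ 0.33 -0.89 -2.75]
wrist_torque [0.03 0.02 0.01]
joint_pos [ 3.497e+01  3.700e-01  9.266e+01 -4.000e-02  8.706e+01  3.500e+01]
```

apply_moves --pt "0 1.5 40 0 0 0 1" --pt "0 0 50 0 0 0 1" --pt "0 0 40 0 0 0 1" --pt "0 0 18 0 0 0 1" --pt "0 0 0 0 0 0 1" --pt "0 0 0 0 0 0 0.5" --pt "0 0 0 0 0 0 0.5" --pt "0 0 0 0 0 0 0.5" --pt "0 0 -40 0 0 0 0.5" --pt "0 0 -50 0 0 0 0.4" --pt "0 0 -57 0 0 0 0.4" --pt "0 0 0 0 0 0 0.4"

```text
time: 33.42
tool_pos: [426.6, 360.8, 239.0]
tcp_rot: [179.4, -0.4, 90.0]
ft_force: [-0.3, 0.4, 0.5]
finger_gap: 51.3
grip_force: 0.0
```

apply_moves --pt "-30 3 0 0 0 0 0.4" --pt "-50 4 0 0 0 0 0.4" --pt "-50 4 0 0 0 0 0.4" --pt "-50 4 0 0 0 0 0.4" --pt "-50 4 0 0 0 0 0.4" --pt "-50 4 0 0 0 0 0.4" --pt "-50 4 0 0 0 0 0.4" --pt "-50 4 0 0 0 0 0.4" --pt "-50 4 0 0 0 0 0.4" --pt "-45 3 30 0 0 0 0.4" --pt "-22 2 30 0 0 0 0.4" --pt "0 0 0 0 0 0 0.4" --pt "0 0 0 0 0 0 0.4"

```text
time: 35.05
tool_pos: [464.0, -137.7, 172.3]
tcp_rot: [180.0, -0.0, 90.0]
ft_force: [-0.2, -0.1, 0.9]
finger_gap: 51.3
grip_force: 0.0
```

```bash
python3 st.py 462 -139
```

```text
exp 252 189
hsv [129  13 142]
circ [249.8 188.8] 16.6 [ 459.7 -138.9   45. ] (234, 174, 32, 32)
[ 464.44547035 -137.68588412  172.90425636] 90.04700837383778 51.15976639059736 35.1
top [287. 216.] 37.1 [ 510.2 -127.    45. ]
```

apply_moves --pt "-1.2 -3.8 40 0 0 0 0.4" --pt "0 0 45 0 0 0 0.4" --pt "0 0 40 0 0 0 0.4" --pt "0 0 25 0 0 0 0.4" --pt "0 0 10 0 0 0 0.4" --pt "0 0 4 0 0 0 0.4" --pt "0 0 0 0 0 0 0.4" --pt "0 0 0 0 0 0 1" --pt "0 0 0 0 0 0 1" --pt "0 0 0 0 0 0 1" --pt "0 0 0 0 0 0 1" --pt "0 0 -10 0 0 0 1" --pt "0 0 -30 0 0 0 1" --pt "0 0 -45 0 0 0 1" --pt "0 0 -50 0 0 0 1" --pt "0 0 -50 0 0 0 1" --pt "0 0 -40 0 0 0 1" --pt "0 0 0 0 0 0 1"

```text
time: 37.4
tool_pos: [461.9, -140.3, 237.1]
tcp_rot: [179.6, 0.2, 90.0]
ft_force: [-0.2, 0.9, -4.0]
finger_gap: 30.3
grip_force: 79.6
```

```bash
python3 s.py
python3 - <<'E'
from h import *
im,K,P=snap("top"); hsv=cv2.cvtColor(im,cv2.COLOR_RGB2HSV)
m=np.zeros((384,512),np.uint8); m[180:275,60:165]=(hsv[...,1]<75)[180:275,60:165]
c=max(cv2.findContours(m,0,1)[0],key=cv2.contourArea)[:,0]
# left half of outline = rim outer edge; circle fit
p=c[(c[:,0]<112)].astype(float)
A=np.c_[2*p,np.ones(len(p))]; s=np.linalg.lstsq(A,(p**2).sum(1),rcond=None)[0]; print(s[:2],np.sqrt(s[2]+s[:2]@s[:2]),ray(s[0],s[1],K,P,150))
E
```

```text
time 37.4
tool_pos [ 461.88 -140.32  237.12]
tcp_rot [1.7959e+02 1.7000e-01 9.0000e+01]
finger_gap 30.35
grip_force 79.63
ft_force [-0.17  0.87 -4.03]
wrist_torque [-0.02 -0.04  0.04]
joint_pos [-22.99 -11.59 103.27  -0.    87.88 -22.98]
[110.15009892 227.64224295] 39.09354841934274 [460.12293463 352.26693706 150.        ]
```

apply_moves --pt "26 0 0 0 0 0 1" --pt "44 0 0 0 0 0 1" --pt "44 0 0 0 0 0 1" --pt "44 0 0 0 0 0 1" --pt "44 0 0 0 0 0 1" --pt "44 0 0 0 0 0 1" --pt "44 0 0 0 0 0 1" --pt "44 0 0 0 0 0 1" --pt "44 0 0 0 0 0 1" --pt "44 0 0 0 0 0 1" --pt "26 4 0 0 0 0 1" --pt "0 2 0 0 0 0 1" --pt "0 0 0 0 0 0 1"

```text
time: 39.08
tool_pos: [465.2, 307.5, 230.7]
tcp_rot: [-179.8, 0.1, 90.0]
ft_force: [0.0, -0.3, -2.9]
finger_gap: 30.2
grip_force: 79.8
```

```bash
python3 s.py
```

```text
time 39.08
tool_pos [465.21 307.53 230.66]
tcp_rot [-1.7984e+02  1.1000e-01  9.0000e+01]
finger_gap 30.24
grip_force 79.76
ft_force [ 0.05 -0.29 -2.93]
wrist_torque [-0.07  0.01 -0.03]
joint_pos [ 2.822e+01  1.140e+00  9.198e+01 -3.000e-02  8.707e+01  2.822e+01]
```

apply_moves --pt "2 0 40 0 0 0 1" --pt "0 0 50 0 0 0 1" --pt "0 0 40 0 0 0 1" --pt "0 0 16 0 0 0 1" --pt "0 0 0 0 0 0 1" --pt "0 0 0 0 0 0 0.5" --pt "0 0 0 0 0 0 0.5" --pt "0 0 0 0 0 0 0.5" --pt "0 0 -40 0 0 0 0.5" --pt "0 0 -50 0 0 0 0.4" --pt "0 0 -60 0 0 0 0.4" --pt "20 -2 -40 0 0 0 0" --pt "22 -3 -45 0 0 0 0" --pt "0 0 0 0 0 0 0" --pt "0 0 0 0 0 0 0"

```text
time: 40.95
tool_pos: [460.9, 352.5, 321.5]
tcp_rot: [180.0, 0.0, 90.0]
ft_force: [0.1, 0.3, -1.2]
finger_gap: 85.0
grip_force: 0.0
```

Run:
```python
from h import *
im,K,P=snap("wrist","tubw.png"); print(proj([460,352,150],K,P),sensors.sense()['tool_pos'])
for a in (0,90,180,270):
  print(a,proj([460+106*np.cos(np.radians(a)),352+106*np.sin(np.radians(a)),150],K,P).round(1))
t,Kt,Pt=snap("top"); s,Ks,Ps=snap("scene","scene_c.png")
```

```text
[253.45798668 178.20552404] [460.64573666 352.06655622 320.47523227]
0 [348.9 178.2]
90 [253.4  75.4]
180 [158.  178.2]
270 [253.5 263.8]
```

View pics/tubw.png

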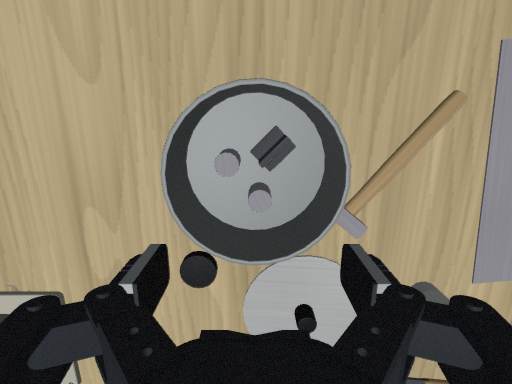

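All three offcuts lie in the tub: stubs at (227,162) and (260,198), T-bar at (273,148). The rim matches the centre near (460.5,351.5), and the lid knob is at (306,320). Now I fetch the lid.

apply_moves --pt "-34 11 15 0 0 0 0" --pt "-34 11 15 0 0 0 0" --pt "-34 11 15 0 0 0 0" --pt "-34 11 15 0 0 0 0" --pt "-34 11 15 0 0 0 0" --pt "-34 11 15 0 0 0 0" --pt "-34 11 15 0 0 0 0" --pt "-34 11 15 0 0 0 0" --pt "0 0 0 0 0 0 0" --pt "0 0 0 0 0 0 0"

```text
time: 42.35
tool_pos: [548.4, 80.5, 201.0]
tcp_rot: [-179.9, -0.0, 89.9]
ft_force: [0.4, 0.1, 0.4]
finger_gap: 85.7
grip_force: 0.0
```

Run:
```python
from h import *
im,K,P=snap("wrist","lw2.png"); s=sensors.sense(); print(s['tool_pos'])
g=cv2.cvtColor(im,cv2.COLOR_RGB2GRAY)
u,v=proj([548.3,79.2,55],K,P).round().astype(int);print(u,v)
m=np.zeros_like(g); m[v-45:v+45,u-45:u+45]=(g<70)[v-45:v+45,u-45:u+45]
for c in cv2.findContours(m,0,1)[0]:
  if cv2.contourArea(c)>100:
    x,y,w,h=cv2.boundingRect(c); print(x,y,w,h, 'top face',ray(x+w/2,y+h-w/2,K,P,55))
```

```text
[548.68894824  80.93177907 201.53608397]
254 184
240 164 32 37 top face [549.94795234  78.52146598  55.        ]
```

apply_moves --pt "-1.7 0.4 40 0 0 0 0" --pt "0 0 50 0 0 0 0" --pt "0 0 40 0 0 0 0" --pt "0 0 25 0 0 0 0" --pt "0 0 13 0 0 0 0" --pt "0 0 6 0 0 0 0" --pt "0 0 0 0 0 0 0" --pt "0 0 0 0 0 0 1" --pt "0 0 0 0 0 0 1" --pt "0 0 0 0 0 0 1" --pt "0 0 0 0 0 0 1" --pt "0 0 0 0 0 0 1" --force 70

```text
time: 43.9
tool_pos: [549.9, 78.8, 28.5]
tcp_rot: [179.9, -0.0, 90.0]
ft_force: [-1.2, 0.0, 5.9]
finger_gap: 32.0
grip_force: 70.0
```

apply_moves --pt "0 0 -8 0 0 0 1" --pt "0 0 -15 0 0 0 1" --pt "0 0 -30 0 0 0 1" --pt "0 0 -40 0 0 0 1" --pt "0 0 -40 0 0 0 1" --pt "0 0 -40 0 0 0 1" --pt "0 0 -40 0 0 0 1" --pt "0 0 0 0 0 0 1" --pt "0 0 0 0 0 0 1"

```text
time: 45.02
tool_pos: [548.8, 78.8, 239.6]
tcp_rot: [-179.9, 0.0, 90.0]
ft_force: [-0.3, -0.3, -5.4]
finger_gap: 32.2
grip_force: 70.3
```

```bash
python3 s.py; python3 -c "
from h import *
todo([460.5,351.5,240])"
```

```text
time 45.02
tool_pos [548.77  78.76 239.59]
tcp_rot [-1.7993e+02  1.0000e-02  9.0000e+01]
finger_gap 32.24
grip_force 70.35
ft_force [-0.31 -0.33 -5.36]
wrist_torque [-0.08  0.02 -0.04]
joint_pos [ 2.87  0.29 91.91 -0.   87.87  2.87]
TCP [548.8  78.8 239.6] yaw 90.0 delta tool [272.7 -88.3  -0.3]
```

apply_moves --pt "20 -6.3 0 0 0 0 1" --pt "34 -11 0 0 0 0 1" --pt "34 -11 0 0 0 0 1" --pt "34 -11 0 0 0 0 1" --pt "34 -11 0 0 0 0 1" --pt "34 -11 0 0 0 0 1" --pt "34 -11 0 0 0 0 1" --pt "30 -10 0 0 0 0 1" --pt "18.5 -6 0 0 0 0 1" --pt "0 0 0 0 0 0 1" --pt "0 0 25 0 0 0 1" --pt "0 0 20 0 0 0 1" --pt "0 0 10 0 0 0 1" --pt "0 0 0 0 0 0 1" --pt "0 0 0 0 0 0 1"

```text
time: 46.9
tool_pos: [461.6, 351.4, 186.5]
tcp_rot: [179.9, -0.0, 90.0]
ft_force: [0.3, 0.2, -4.0]
finger_gap: 32.3
grip_force: 70.3
```

```bash
python3 s.py
```

```text
time 46.9
tool_pos [461.57 351.44 186.51]
tcp_rot [ 1.7994e+02 -4.0000e-02  8.9990e+01]
finger_gap 32.34
grip_force 70.3
ft_force [ 0.31  0.24 -4.05]
wrist_torque [ 0.04  0.04 -0.01]
joint_pos [32.22  5.75 91.83  0.   82.35 32.24]
```

apply_moves --pt "0 -0.5 8 0 0 0 1" --pt "0 0 4 0 0 0 1" --pt "0 0 3 0 0 0 1" --pt "0 0 2 0 0 0 1" --pt "0 0 1.5 0 0 0 1" --pt "0 0 0 0 0 0 1"

```text
time: 47.65
tool_pos: [460.5, 351.3, 167.0]
tcp_rot: [-180.0, 0.0, 90.0]
ft_force: [0.2, -0.9, -3.7]
finger_gap: 32.0
grip_force: 70.3
```

```bash
python3 s.py
```

```text
time 47.65
tool_pos [460.54 351.29 167.03]
tcp_rot [-180.    0.   90.]
finger_gap 31.95
grip_force 70.3
ft_force [ 0.17 -0.92 -3.73]
wrist_torque [ 0.03  0.01 -0.04]
joint_pos [32.27  6.47 93.13 -0.   80.41 32.26]
```

Free descent below the rim contact height, so the disc is in the mouth. I lower 1 mm more, release and rise.

apply_moves --pt "0 0 1 0 0 0 1" --pt "0 0 0 0 0 0 1" --pt "0 0 0 0 0 0 0.3" --pt "0 0 0 0 0 0 0.2" --pt "0 0 0 0 0 0 0" --pt "0 0 0 0 0 0 0" --pt "0 0 -10 0 0 0 0" --pt "0 0 -30 0 0 0 0" --pt "0 0 -50 0 0 0 0" --pt "0 0 -60 0 0 0 0" --pt "0 0 0 0 0 0 0" --pt "0 0 0 0 0 0 0"

```text
time: 49.15
tool_pos: [460.7, 351.4, 316.7]
tcp_rot: [179.9, -0.0, 90.0]
ft_force: [-0.1, 0.4, -0.0]
finger_gap: 85.4
grip_force: 0.0
```

Run:
```python
from h import *
im,K,P=snap("wrist"); s=sensors.sense(); print(s['tool_pos'],s['time'])
g=cv2.cvtColor(im,cv2.COLOR_RGB2GRAY)
u,v=proj([460.5,351.3,193],K,P).round().astype(int)
m=np.zeros_like(g); m[v-50:v+50,u-50:u+50]=(g<70)[v-50:v+50,u-50:u+50]
c=max(cv2.findContours(m,0,1)[0],key=cv2.contourArea); x,y,w,h=cv2.boundingRect(c); print('knob',ray(x+w/2,y+h-w/2,K,P,193))
sc,Ks,Ps=snap("scene")
cv2.imwrite('pics/lids.png',cv2.hconcat([cv2.resize(im,(400,300)),cv2.resize(sc[150:310,340:510],(340,300),interpolation=cv2.INTER_CUBIC)])[...,::-1])
todo([500.5,-405.5,240],161.4)
```

```text
[460.24142046 351.10520546 315.28633266] 49.2
knob [461.48088903 351.06206718 193.        ]
TCP [460.  351.  314.6] yaw 90.0 delta tool [-756.4   40.7   75.5]
wz rad -1.246 after-turn delta [-279.7 -704.    74.6]
```

View pics/lids.png

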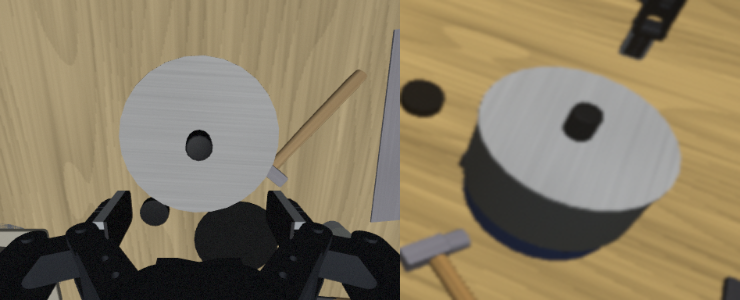

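The lid sits level on the tub, knob at (461.5,351.1). Now I go to the dial.

apply_moves --pt "0 0 0 0 0 -0.178 0" --pt "0 0 0 0 0 -0.178 0" --pt "0 0 0 0 0 -0.178 0" --pt "0 0 0 0 0 -0.178 0" --pt "0 0 0 0 0 -0.178 0" --pt "0 0 0 0 0 -0.178 0" --pt "0 0 0 0 0 -0.178 0"

```text
time: 50.12
tool_pos: [459.9, 350.9, 314.1]
tcp_rot: [-179.8, -0.1, 161.7]
ft_force: [-0.2, -0.4, -0.7]
finger_gap: 85.8
grip_force: 0.0
```

apply_moves --pt "-18.6 -47 5 0 0 0 0" --pt "-18.6 -47 5 0 0 0 0" --pt "-18.6 -47 5 0 0 0 0" --pt "-18.6 -47 5 0 0 0 0" --pt "-18.6 -47 5 0 0 0 0" --pt "-18.6 -47 5 0 0 0 0" --pt "-18.6 -47 5 0 0 0 0" --pt "-18.6 -47 5 0 0 0 0" --pt "-18.6 -47 5 0 0 0 0" --pt "-18.6 -47 5 0 0 0 0" --pt "-18.6 -47 5 0 0 0 0" --pt "-18.6 -47 5 0 0 0 0" --pt "-18.6 -47 5 0 0 0 0" --pt "-18.6 -47 5 0 0 0 0" --pt "-18.6 -47 5 0 0 0 0" --pt "0 0 0 0 0 0 0" --pt "0 0 0 0 0 0 0"

```text
time: 52.25
tool_pos: [499.4, -405.1, 239.3]
tcp_rot: [179.9, -0.2, 161.4]
ft_force: [0.5, 0.4, 0.4]
finger_gap: 85.4
grip_force: 0.0
```

Run:
```python
from h import *
im,K,P=snap("wrist"); s=sensors.sense(); print(s['tool_pos'],s['tcp_rot'],s['joint_pos'])
u,v=proj([500,-406,94],K,P).round().astype(int);print(u,v)
cv2.imwrite('pics/d3.png',cv2.resize(im[v-50:v+50,u-60:u+60],None,fx=5,fy=5,interpolation=cv2.INTER_CUBIC)[...,::-1]); print('origin',u-60,v-50)
```

```text
[ 499.78237989 -404.76275597  240.1194738 ] [ 1.79932960e+02 -9.28259602e-02  1.61415385e+02] [-4.35816970e+01  1.40415318e+01  7.69588633e+01  2.15371897e-02
  8.91120651e+01 -1.14997383e+02]
254 185
origin 194 135
```

View pics/d3.png

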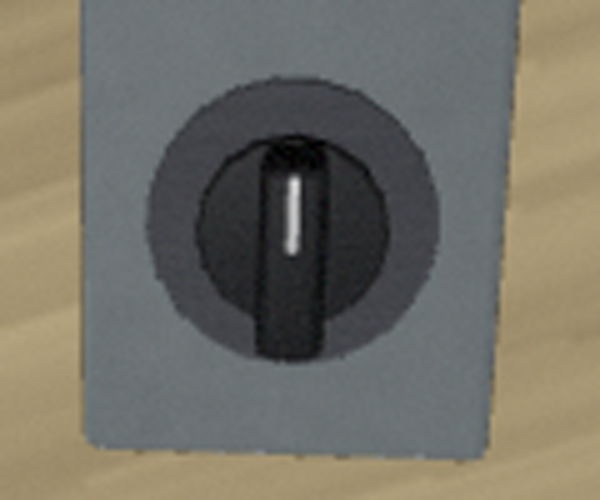

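The bar is upright in the picture at x≈292 (crop), aligned with the tool, and its collar is centred at (292,219). The dial is still at the anticlockwise stop.

Run:
```python
from h import *
c=optics.get_calibration("wrist");K,P=np.array(c["camera_matrix"]),np.array(c["pose"])
f=lambda u,v,z:ray(194+u/5,135+v/5,K,P,z)
print(f(292.5,219.5,53),f(291,355,94),f(296,150,94)); todo(f(292.5,219.5,53))
```

```text
[ 502.61620654 -408.7792174    53.        ] [ 521.49338834 -415.25208243   94.        ] [ 480.6983581  -400.37640428   94.        ]
TCP [ 499.8 -404.8  240.1] yaw 161.4 delta tool [ -4.3  -3.1 187.1]
```

apply_moves --pt "-1 -2.3 40 0 0 0 0.3" --pt "0 0 50 0 0 0 0.6" --pt "0 0 35 0 0 0 0.6" --pt "0 0 25 0 0 0 0.6" --pt "0 0 13 0 0 0 0.6" --pt "0 0 7 0 0 0 0.6" --pt "0 0 0 0 0 0 0.6" --pt "0 0 0 0 0 0 1" --pt "0 0 0 0 0 0 1" --pt "0 0 0 0 0 0 1" --pt "0 0 0 0 0 0 1" --pt "0 0 0 0 0 0.12 1" --pt "0 0 0 0 0 0.12 1" --pt "0 0 0 0 0 0.12 1" --force 40

```text
time: 54.05
tool_pos: [501.1, -408.1, 72.7]
tcp_rot: [179.9, 0.1, 140.6]
ft_force: [0.1, 5.1, 6.8]
finger_gap: 13.2
grip_force: 39.4
```

```bash
python3 s.py
```

```text
time 54.05
tool_pos [ 501.11 -408.09   72.67]
tcp_rot [1.7995e+02 7.0000e-02 1.4057e+02]
finger_gap 13.16
grip_force 39.37
ft_force [0.11 5.12 6.76]
wrist_torque [ 1.03 -0.01  0.07]
joint_pos [-4.374e+01  2.132e+01  8.610e+01  6.000e-02  7.251e+01 -9.432e+01]
```

apply_moves --pt "1 1.2 -0.5 0 0 0.12 1" --pt "0 0 0 0 0 0.12 1" --pt "0 0 0 0 0 0.12 1" --pt "0 0 0 0 0 0.12 1" --pt "0 0 0 0 0 0.12 1"

```text
time: 54.68
tool_pos: [501.5, -407.6, 72.7]
tcp_rot: [179.9, 0.2, 106.2]
ft_force: [3.9, -0.5, 0.0]
finger_gap: 13.2
grip_force: 39.4
```

```bash
python3 s.py
```

```text
time 54.68
tool_pos [ 501.47 -407.63   72.72]
tcp_rot [1.7988e+02 1.6000e-01 1.0617e+02]
finger_gap 13.21
grip_force 39.37
ft_force [ 3.94 -0.51  0.03]
wrist_torque [-0.12 -0.68  0.01]
joint_pos [-4.366e+01  2.120e+01  8.625e+01  3.000e-02  7.235e+01 -5.984e+01]
```

apply_moves --pt "0 1 0 0 0 0.12 1" --pt "0 0 0 0 0 0.12 1" --pt "0 0 0 0 0 0.12 1" --pt "0 0 0 0 0 0.12 1" --pt "0 0 0 0 0 0.12 1"

```text
time: 55.3
tool_pos: [502.0, -407.6, 72.7]
tcp_rot: [179.8, 0.1, 71.8]
ft_force: [2.8, -1.4, -0.8]
finger_gap: 13.1
grip_force: 39.4
```

```bash
python3 s.py
```

```text
time 55.3
tool_pos [ 502.04 -407.58   72.7 ]
tcp_rot [1.7984e+02 9.0000e-02 7.1790e+01]
finger_gap 13.1
grip_force 39.42
ft_force [ 2.84 -1.37 -0.85]
wrist_torque [-0.25 -0.36  0.07]
joint_pos [-4.361e+01  2.128e+01  8.615e+01 -1.000e-02  7.239e+01 -2.539e+01]
```

Another 36° to the stop, so I go 0.68 rad (39°).

apply_moves --pt "0 0.5 0 0 0 0.12 1" --pt "0 0 0 0 0 0.12 1" --pt "0 0 0 0 0 0.12 1" --pt "0 0 0 0 0 0.12 1" --pt "0 0 0 0 0 0.1 1" --pt "0 0 0 0 0 0.1 1" --pt "0 0 0 0 0 0 1"

```text
time: 56.18
tool_pos: [502.6, -407.8, 72.7]
tcp_rot: [179.8, -0.0, 33.1]
ft_force: [5.1, -4.1, -0.4]
finger_gap: 13.4
grip_force: 39.5
```

```bash
python3 s.py
```

```text
time 56.18
tool_pos [ 502.62 -407.83   72.69]
tcp_rot [ 1.7981e+02 -3.0000e-02  3.3110e+01]
finger_gap 13.45
grip_force 39.5
ft_force [ 5.12 -4.06 -0.43]
wrist_torque [-0.57 -0.69  0.26]
joint_pos [-4.358e+01  2.135e+01  8.606e+01 -2.000e-02  7.239e+01  1.331e+01]
```

apply_moves --pt "0 0 0 0 0 0.07 1" --pt "0 0 0 0 0 0.05 1" --pt "0 0 0 0 0 0 1"

```text
time: 56.55
tool_pos: [503.0, -407.6, 72.9]
tcp_rot: [179.8, -0.1, 26.5]
ft_force: [5.1, -3.1, 0.5]
finger_gap: 13.2
grip_force: 87.7
```

```bash
python3 s.py
```

```text
time 56.55
tool_pos [ 502.97 -407.64   72.88]
tcp_rot [ 1.7979e+02 -5.0000e-02  2.6450e+01]
finger_gap 13.2
grip_force 87.71
ft_force [ 5.12 -3.08  0.47]
wrist_torque [-0.4  -0.78  2.12]
joint_pos [-4.355e+01  2.134e+01  8.605e+01 -3.000e-02  7.239e+01  2.001e+01]
```

Torque is 2.1 N m, firmly at the clockwise stop. I release and rise.

apply_moves --pt "0 0 0 0 0 0 0.5" --pt "0 0 0 0 0 0 0.4" --pt "0 0 0 0 0 0 0.3" --pt "0 0 -20 0 0 0 0.3" --pt "0 0 -40 0 0 0 0.2" --pt "0 0 -55 0 0 0 0" --pt "0 0 -55 0 0 0 0" --pt "0 0 0 0 0 0 0" --pt "0 0 0 0 0 0 0"

```text
time: 57.68
tool_pos: [501.8, -406.9, 243.0]
tcp_rot: [179.9, -0.0, 26.2]
ft_force: [-0.3, -0.4, -0.3]
finger_gap: 85.6
grip_force: 0.0
```

Run:
```python
from h import *
im,K,P=snap("wrist"); t,_,_=snap("top")
cv2.imwrite('pics/fin.png',cv2.hconcat([cv2.resize(im[100:270,160:360],(400,340)),cv2.resize(t[160:280,60:200],(397,340))])[...,::-1])
s=sensors.sense(); print(s['tool_pos'],s['tcp_rot'],s['ft_force'],s['time'])
```

```text
[ 501.01314081 -406.14388573  240.36369704] [-1.79877700e+02  4.74879081e-02  2.61739282e+01] [-0.1632129   0.05763382 -0.5683336 ] 57.775
```

View pics/fin.png

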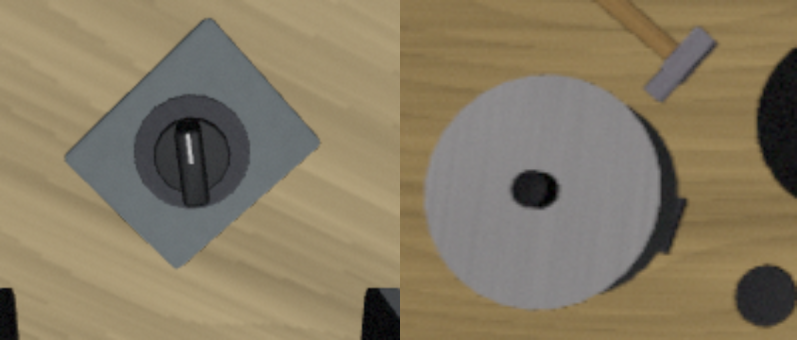

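The dial bar rests at about 34° yaw (the stop is expected at about 35°), and the lid is home on the tub. I hand in.

```bash
python3 -c "
from bench import r
print(r.hand_in())"
```

```text
the job is handed in; nothing more can be done
None
```

I handed the job in at about 58 s, with no verdict returned: the dial was turned off and later fully clockwise, the two stubs and the T-bar are in the tub, the lid is back level on it, and everything is released.

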